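# Close the forge blower's air flange with the matching cover

## Task

Close the air outlet of the green forge blower: pick up the round cover plate with three bolt holes (red handle) by its handle, turn it so that its holes line up with the three studs on the blower's flange, and lower it gently over the studs until it lies flat on the flange; do not drop it on. Let go of it, and leave the four-hole cover (yellow handle) where it lies.

Things in the scene. Friction and masses are not known exactly. Their poses are not given: they have to be found in the camera images.
- cover3: The right cover: round aluminium plate, 144 mm across, 8 mm thick, about 0.45 kg, flat on the bench, red handle up. Origin: centre of the plate's underside, z up. Three 28 mm round through holes, centred 47 mm out, at 90, 210 and 330 degrees from its +x axis (counter-clockwise from above). The handle bar runs along its x axis.
- cover3_grip (a point): Middle of the three-hole cover's red handle bar, 56 mm above the plate's underside, over its centre; axes as the cover's. The bar is 66 mm long (x), 18 mm wide (y), 20 mm high; grip it here across the 18 mm. Below the bar, 38 mm of free height down to the plate, between two legs 10 mm thick at x = +28 and -28 mm.
- cover4: The wrong cover, to be left alone: same size, plate and handle shape, but the handle is yellow and the plate has four 28 mm holes, at 45, 135, 225 and 315 degrees, which cannot go over the three studs. Origin: centre of its underside.
- flange: Fixed dark round flange, 144 mm, on the blower duct. Origin: centre of its flat top, 75 mm above the bench. Three brass studs, 10 mm thick, 24 mm tall, tapered tips, 47 mm out at 90, 210, 330 degrees from its +x: cover yaw = flange yaw, or 120 degrees more or less, fits, with 9 mm or 10 degrees of play. Once home, studs stand 16 mm above the plate. Blower housing: 190 mm tall, 160 mm off, to robot left.

How it is judged:
By the outcome, as a careful person would: the job done as asked, in the order asked, and still so for the second after the job is handed in, with the robot touching nothing.
It also fails if it takes over 48 s, if anything falls off the work surface, if the arm or the gripper's body presses on something with over 40 N, if the wrist force passes 120 N, or if a joint passes its speed limit or range.

## Robot

A 6-joint arm with a two-finger parallel gripper is mounted at the origin on the work surface. World frame = base frame: x ahead of the robot, y to its left, z up, the work surface at z = 0. Lengths are in mm, angles in rad, forces in N, time in s.
With the tool pointing down it reaches from about 350 to 875 mm from the base axis. Payload 4.2 kg.
Tool frame: the origin (TCP) lies at the very end of the fingers, on their centre line; the grasp point (between the pads) lies 19 mm behind it; z points along the fingers, y is the direction in which the jaws open and shut (so a half turn about z gives the same grasp; the last joint's range is limited). The gripper opens to 85 mm and grips with 20 to 120 N. Pads are 22 mm wide; open, the fingers measure 114 mm over their backs; the gripper's body (76 mm by 85 mm) begins 54 mm behind the grasp point. The pads swing forward as they close: fully open they stand 13 mm farther back than shut.
Start: joints at [1.564, 0.385, 0.008, 0, -1.194, -0.259], TCP at [164.144, 603.039, 231.312] pointing down, gripper open.
Joint ranges: [-3.14, 3.14], [-1.21, 2.06], [-1.07, 1.41], [-3.16, 2.05], [-2.99, -0.16], [-3.1, 3.1]. Speed limits (rad/s): [2.79, 2.79, 3.14, 3.14, 3.14, 3.14].

## Interface

Orientations are given as a unit quaternion [x, y, z, w].
In Python, from bench import telemetry, eyes, arm gives the robot as it stands. The module is installed in compiled form; this text tells all that it offers.
- The arm moves only by the tool move_arm, never from a script. Its argument "deltas" is text: rows parted by semicolons, each of 6 numbers parted by spaces: the shift along the tool's x, y, z in cm, then the turn, a rotation vector about the tool's x, y, z in rad. A call has 1 to 12 rows; each row shifts and turns the commanded pose from where the row before left it, along the tool's axes as they then stand; what a row does not reach is not made up. A row lasts 1/8 s, in which the tool goes at most 62.5 mm and 10.7 degrees, less where a joint would pass 70% of its speed; a pose out of reach is approached as far as the arm can. A call is refused whole if a number of a shift passes 6.25 or a number of a turn 0.188, either way. A call with a gripper value outside its range is refused whole. "grip" is the finger opening in cm, from 0 to 8.54, set as the call begins (left out, the last holds). The fingers move at their own pace and stop on an object; the grip force is fixed at half the most. Time passes only in rows, so rows that do not move let the fingers close. It gives the time, the measured TCP pose, the force and the opening at its end, in the units of the state.
- telemetry.read_state(): the state, without advancing time (a new reading comes with each control period).
- eyes.get_image(name): name is "scene" or "side" or "wrist"; returns a dict with "pixels" (384x512x3 uint8, blue, green, red), "range_z" (384x512 float32, mm along the optical axis (not along the pixel's ray), 0 where there is no reading), "fx", "fy", "cx", "cy" (pixels), "dist_coeffs" ([k1, k2, p1, p2, k3] as OpenCV has them; the pictures are not rectified), "origin" and "orientation" of the camera in the world; the wrist camera has in their place "tool_from_camera" (4x4, takes a point from camera to tool coordinates, whose origin is the TCP and whose axes are the flange's). Camera axes: x right, y up, looking along -z (the intrinsics and any distortion apply to the point x, -y, -z); pixel columns grow to the right and rows downward; lengths in mm; the calibration is good to about 2 mm. A picture is of the moment at which its call begins: read the wrist's pose just before it.
- arm.job_done(): hands the job in, once; it reports no verdict.
Trained networks look in a picture, given as the dict that the camera call returned (one of the last four; its "shot" number tells which), for a name from the list of things; names that differ only in an ending like _2 or _b are one class to them, and where a whole thing is asked for, a point or a joint stands for the part that bears it (a point fixed in the world has none). Each returns a list of dicts, best first, with "p" (0 to 1); they miss things now and then, are a little off and sometimes report something else, mostly with a low value. They report only what shows in the picture. A call takes as long as a camera call.
- eyes.boxes_of(picture, name): "point" ([x, y, z] in mm, in world coordinates, good to about 4 mm: the middle of the surface that is visible of it).
The state is a dict: "clock": time; "joints": joint angles; "joint_vel": joint speeds; "joint_efforts": joint torques, N m; "position": TCP position; "ee_rot": TCP orientation; "contact_force": force on the tool from outside, world axes, zero at the start; "wrist_torque": the same for the moment, N m; "gripper_width": finger opening in mm.
Only numpy, scipy, OpenCV 4.12 (cv2) and the standard library are available. Lean on these libraries where they do the work, as an engineer would, in place of code of your own. Each camera call takes 0.05 s, during which the arm holds its last target.

## Working session

There is one attempt and no reset: what is moved stays moved. The work goes in short steps, Python scripts to look and compute and a tool call to move; the robot and the scene stay as the last step left them, time stands still between calls to the robot, and variables do not carry over. Pictures are saved under pics/ and viewed, and the job is handed in when it is done.

Besides the shell and the picture viewer there is one more tool, called after "Request:" by a JSON object that holds its "method" and its "body", one argument or row to a line. move_arm: Moves the arm, as the interface text tells. Its arguments: {"type":"object","properties":{"deltas":{"type":"string"},"grip":{"type":"number"}},"required":["deltas"]}

```bash
mkdir -p pics; cat > h.py <<'E'
import numpy as np, cv2
from scipy.spatial.transform import Rotation as R
from bench import telemetry, eyes, arm
def shot(n):
    s=telemetry.read_state(); d=eyes.get_image(n)
    if n=='wrist':
        T=np.eye(4);T[:3,:3]=R.from_quat(s['ee_rot']).as_matrix();T[:3,3]=s['position']
        d['T']=T@np.array(d['tool_from_camera'])
    else:
        T=np.eye(4);T[:3,:3]=R.from_quat(d['orientation']).as_matrix();T[:3,3]=d['origin'];d['T']=T
    return d
def cloud(d):
    h,w=d['range_z'].shape
    u,v=np.meshgrid(np.arange(w),np.arange(h))
    K=np.array([[d['fx'],0,d['cx']],[0,d['fy'],d['cy']],[0,0,1.]])
    p=cv2.undistortPoints(np.stack([u,v],-1).reshape(-1,1,2).astype(float),K,np.array(d['dist_coeffs'],float)).reshape(h,w,2)
    z=d['range_z'].astype(float)
    c=np.stack([p[...,0]*z,-p[...,1]*z,-z],-1)
    P=c@d['T'][:3,:3].T+d['T'][:3,3]
    P[z<=0]=np.nan
    return P
E
python3 - <<'E'
from h import *
print(telemetry.read_state())
for n in ['scene','side']:
    d=shot(n); cv2.imwrite(f'pics/{n}1.png',d['pixels']); np.savez(f'{n}1.npz',P=cloud(d),px=d['pixels'])
    print(n,d['origin'])
    for k in ['cover3','cover4','flange','cover3_grip']:
        print(k,eyes.boxes_of(d,k)[:2])
E
```

```text
{'clock': 0.0, 'joints': array([ 1.56357748e+00,  3.85522335e-01,  6.61927485e-03, -5.07467862e-04,
       -1.19401442e+00, -2.58557159e-01]), 'joint_vel': array([-9.53227715e-04, -2.07515448e-03, -4.23339762e-04,  1.08809744e-03,
        8.29552617e-05, -9.93148603e-04]), 'joint_efforts': array([-2.49524428e-04, -3.92289662e+01,  1.88400346e+01,  4.18611869e+00,
       -4.58105715e-03, -1.13521079e-05]), 'position': array([164.01294221, 602.47919881, 230.2384325 ]), 'ee_rot': array([ 9.91170384e-01, -1.32589932e-01, -1.01045405e-04,  1.08177069e-03]), 'contact_force': array([-0.05436234,  0.67216093,  0.26800978]), 'wrist_torque': array([-0.00113399, -0.02233076,  0.01105956]), 'gripper_width': 85.47479787582687}
scene [911.0419028  541.36954165 964.19430472]
cover3 [{'point': [630.0, -31.2, 8.5], 'p': 0.85}, {'point': [456.1, -242.1, 7.0], 'p': 0.6}]
cover4 [{'point': [630.0, -31.2, 8.5], 'p': 0.85}, {'point': [456.1, -242.1, 7.0], 'p': 0.6}]
flange [{'point': [547.8, 228.8, 75.1], 'p': 0.79}]
cover3_grip [{'point': [628.5, -31.0, 3.3], 'p': 0.89}]
side [114.10862844 376.27999043 619.79694432]
cover3 [{'point': [440.2, -242.5, 10.6], 'p': 0.87}, {'point': [615.0, -32.0, 7.3], 'p': 0.83}]
cover4 [{'point': [440.2, -242.5, 10.6], 'p': 0.87}, {'point': [615.0, -32.0, 7.3], 'p': 0.83}]
flange [{'point': [534.9, 226.5, 74.2], 'p': 0.87}]
cover3_grip [{'point': [614.7, -27.3, 1.6], 'p': 0.65}]
```

View pics/scene1.png

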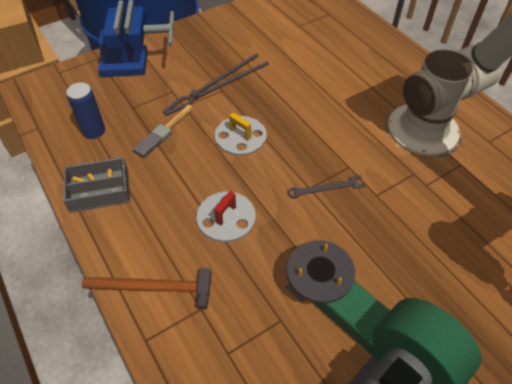

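View pics/side1.png

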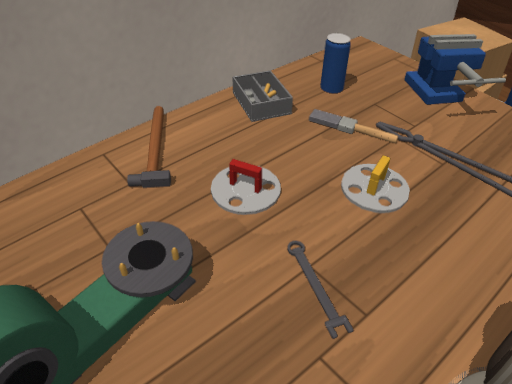

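The scene view shows the red-handled plate at about (226,215) px, the yellow one at (241,135) and the flange at (320,270) with three brass studs. The side view shows red at (245,187), yellow at (376,187) and the flange at (147,257). Next I measure these from depth.

```bash
cat > m.py <<'E'
import numpy as np,cv2
def bar(P,px):
    hsv=cv2.cvtColor(px,cv2.COLOR_BGR2HSV)
    H,S,V=hsv[...,0],hsv[...,1],hsv[...,2]
    m=((H<6)|(H>174))&(S>170)&(V>70)&(P[...,2]>60.)&(P[...,2]<72)
    q=P[m];q=q[np.linalg.norm(q-np.median(q,0),axis=1)<60]
    (c,s,a)=cv2.minAreaRect(q[:,:2].astype(np.float32))
    return len(q),c,s,a,np.median(q[:,2])
def studs(P,px,c):
    m=(np.hypot(P[...,0]-c[0],P[...,1]-c[1])<75)&(P[...,2]>82)&(P[...,2]<103)
    n,l,st,ce=cv2.connectedComponentsWithStats(m.astype(np.uint8))
    return [(P[l==i].mean(0).round(1),st[i,4]) for i in range(1,n) if st[i,4]>3]
def disc(P,c,z0,z1,r=80):
    m=(np.hypot(P[...,0]-c[0],P[...,1]-c[1])<r)&(P[...,2]>z0)&(P[...,2]<z1)
    q=P[m]; (cc,rr)=cv2.minEnclosingCircle(q[:,:2].astype(np.float32)); return cc,rr,np.median(q[:,2]),len(q)
E
python3 - <<'E'
from m import *
for n in ['scene','side']:
    d=np.load(n+'1.npz');P,px=d['P'],d['px']
    print(n);print(bar(P,px));
    for s in studs(P,px,(541,228)):print(s)
    print(disc(P,(541,228),68,80)); print(disc(P,(622,-31),4,14))
E
```

```text
scene
(174, (620.8005981445312, -41.24518585205078), (67.13577270507812, 17.214759826660156), 25.870542526245117, np.float64(66.16951373631667))
(array([510.5, 193.2,  93. ]), np.int32(27))
(array([589.6, 211. ,  93. ]), np.int32(28))
(array([534.9, 270.7,  93.4]), np.int32(26))
((543.9913330078125, 222.55740356445312), 73.42573547363281, np.float64(75.34391967563238), 3271)
((621.6994018554688, -31.494657516479492), 79.59703063964844, np.float64(8.54784601334768), 1771)
side
(245, (620.6598510742188, -40.833892822265625), (65.26798248291016, 19.707550048828125), 24.841955184936523, np.float64(65.81031077893624))
(array([587. , 211.6,  92. ]), np.int32(60))
(array([507.2, 193.9,  91.8]), np.int32(54))
(array([531.7, 271.1,  92. ]), np.int32(59))
((543.9348754882812, 224.51416015625), 73.11163330078125, np.float64(75.96113907679057), 5100)
((621.7984619140625, -40.05490493774414), 72.83541107177734, np.float64(8.422646059233045), 2002)
```

```bash
python3 - <<'E'
from m import *
from h import *
for n in ['scene','side']:
    d=np.load(n+'1.npz');P,px=d['P'],d['px']
    c=(621,-41)
    hsv=cv2.cvtColor(px,cv2.COLOR_BGR2HSV)
    m=(np.hypot(P[...,0]-c[0],P[...,1]-c[1])<66)&(P[...,2]<14)
    ang=np.degrees(np.arctan2(P[...,1]-c[1],P[...,0]-c[0]));r=np.hypot(P[...,0]-c[0],P[...,1]-c[1])
    for y in range(25,385,30):
        k=m&(abs((ang-y+180)%360-180)<10)&(abs(r-47)<9)
        print(n,y,k.sum(),np.median(P[k][:,2]).round(1) if k.any() else None,np.median(hsv[k][:,1]) if k.any() else None)
    print([tuple(P[m&(P[...,2]<4)].mean(0).round(0))])
s=telemetry.read_state();M=R.from_quat(s['ee_rot']).as_matrix();print(M.round(3))
# stud fit
import itertools
S=np.array([[588.3,211.3],[508.8,193.5],[533.3,270.9]])
print(S.mean(0),np.linalg.norm(S-S.mean(0),axis=1),np.degrees(np.arctan2(*(S-S.mean(0)).T[::-1])))
# housing extent
k=(P[...,2]>110)&(P[...,1]>230);print(np.nanmin(P[k],0),np.nanmax(P[k],0))
E
```

```text
scene 25 44 8.7 15.0
scene 55 45 8.7 13.0
scene 85 42 8.5 15.0
scene 115 35 0.5 150.0
scene 145 40 8.1 15.0
scene 175 37 8.4 15.0
scene 205 28 8.3 15.5
scene 235 0 None None
scene 265 29 8.1 16.0
scene 295 40 8.8 15.0
scene 325 41 8.4 16.0
scene 355 35 0.6 150.0
[(np.float64(634.0), np.float64(-28.0), np.float64(1.0))]
side 25 42 8.5 12.0
side 55 44 8.7 13.0
side 85 53 8.7 13.0
side 115 39 0.7 138.0
side 145 53 8.4 12.0
side 175 50 8.5 12.0
side 205 49 8.4 12.0
side 235 35 0.6 137.0
side 265 36 8.5 12.0
side 295 0 None None
side 325 1 10.2 30.0
side 355 2 -0.9 116.0
[(np.float64(611.0), np.float64(-41.0), np.float64(1.0))]
[[ 0.965 -0.263 -0.   ]
 [-0.263 -0.965 -0.   ]
 [ 0.     0.    -1.   ]]
[543.46666667 225.23333333] [46.94854157 46.99768316 46.78467223] [ -17.26423463 -137.5294942   102.55094673]
[440.0940495  375.97575564 110.02393207] [547.42544704 480.38524624 190.48670407]
```

```bash
python3 - <<'E'
import cv2,numpy as np
a=cv2.imread('pics/scene1.png')[170:260,170:290];b=cv2.imread('pics/side1.png')[140:230,190:310]
cv2.imwrite('pics/z1.png',np.hstack([cv2.resize(a,None,fx=3.3,fy=3.3,interpolation=2),cv2.resize(b,None,fx=3.3,fy=3.3,interpolation=2)]))
E
```

```text
(no output)
```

View pics/z1.png

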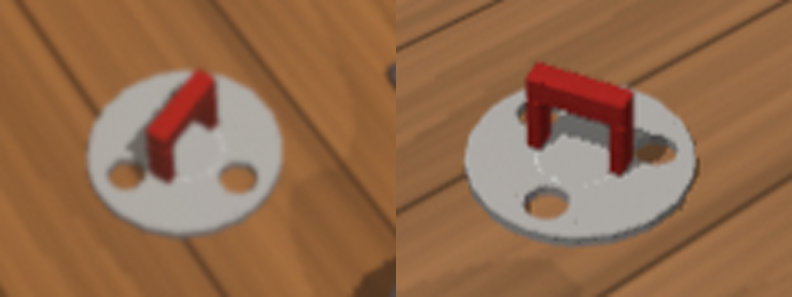

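Both views agree. The cover is at (621,-41) with yaw 25.3°, holes at 115/235/355°. The flange is at (543.5,225.2) with yaw 12.6°, and its stud radius of 46.9 mm matches the spec. Now I move over the cover.

Request:
{"method": "move_arm", "body": {
  "deltas": "3.8 3.1 -0.3 0 0 0;3.8 3.1 -0.3 0 0 0;3.8 3.1 -0.3 0 0 0;3.8 3.1 -0.3 0 0 0;3.8 3.1 -0.3 0 0 0;3.8 3.1 -0.3 0 0 0;3.8 3.1 -0.3 0 0 0;3.8 3.1 -0.3 0 0 0;3.8 3.1 0 0 0 0;3.8 3.1 0 0 0 0",
  "grip": 8.5
}}

```text
clock: 1.75
position: [450.2, 202.8, 255.8]
ee_rot: [0.991, -0.132, 0.0, -0.0]
contact_force: [0.2, 0.2, 0.1]
gripper_width: 85.1
```

Request:
{"method": "move_arm", "body": {
  "deltas": "3.8 3.1 0 0 0 0;3.8 3.1 0 0 0 0;3.8 3.1 0 0 0 0;3.8 3.1 0 0 0 0;3.8 3.1 0 0 0 0;3.8 3.1 0 0 0 0;0 0 0 0 0 -0.177;0 0 0 0 0 -0.177;0 0 0 0 0 -0.177;0 0 0 0 0 -0.177;0 0 0 0 0 0"
}}

```text
clock: 3.12
position: [620.5, -35.3, 255.3]
ee_rot: [0.976, 0.218, 0.0, -0.0]
contact_force: [0.2, 0.7, 0.6]
gripper_width: 84.8
```

```bash
cat > rel.py <<'E'
from h import *
def rel(xyz,yaw_y):
    s=telemetry.read_state();M=R.from_quat(s['ee_rot']).as_matrix()
    cur=np.degrees(np.arctan2(M[1,1],M[0,1])); d=(yaw_y-cur+180)%360-180
    print('clock',s['clock'],'pos',s['position'].round(1),'yawY',cur.round(2),'tilt z',M[:,2].round(3),'w',s['gripper_width'],'F',s['contact_force'].round(1),'j',s['joints'].round(2))
    print('tool delta cm',((np.array(xyz)-s['position'])@M/10).round(2),'rz',-np.radians(d).round(3))
E
python3 - <<'E'
from rel import *
from m import *
rel((621,-41,36),295.3)
d=shot('wrist');cv2.imwrite('pics/w1.png',d['pixels']);P=cloud(d)
print(bar(P,d['pixels']),disc(P,(621,-41),4,14,90))
E
```

```text
clock 3.125 pos [620.5 -35.3 255.3] yawY -64.78 tilt z [ 0.  0. -1.] w 84.78189435955943 F [0.2 0.7 0.6] j [ 0.2   0.36  0.04 -0.   -1.24  1.81]
tool delta cm [-0.2   0.54 21.93] rz -0.001
(991, (624.6383056640625, -40.82835006713867), (65.57334899902344, 16.14097023010254), 25.143909454345703, np.float64(66.18710464221908)) ((624.049560546875, -40.89944839477539), 72.37347412109375, np.float64(8.395785582020522), 8750)
```

View pics/w1.png

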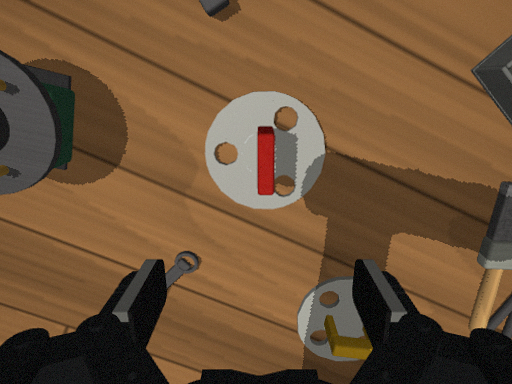

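The wrist view shows the red bar upright at (266,160), squared to the jaws, with holes at (226,153), (286,118) and (285,186). That agrees with the other cameras to within 3 mm, so I descend.

Request:
{"method": "move_arm", "body": {
  "deltas": "0 0.6 3 0 0 0;0 0 4 0 0 0;0 0 4 0 0 0;0 0 3 0 0 0;0 0 2.5 0 0 0;0 0 2 0 0 0;0 0 1.5 0 0 0;0 0 1 0 0 0;0 0 0.9 0 0 0;0 0 0 0 0 0"
}}

```text
clock: 4.42
position: [622.8, -40.7, 35.9]
ee_rot: [0.976, 0.219, -0.0, -0.0]
contact_force: [0.5, -0.2, 0.7]
gripper_width: 84.8
```

Request:
{"method": "move_arm", "body": {
  "deltas": "0 0 0 0 0 0;0 0 0 0 0 0;0 0 0 0 0 0;0 0 0 0 0 0;0 0 0 0 0 0;0 0 0 0 0 0;0 0 0 0 0 0;0 0 0 0 0 0",
  "grip": 0
}}

```text
clock: 5.42
position: [623.4, -40.7, 36.8]
ee_rot: [0.976, 0.219, 0.0, 0.0]
contact_force: [-0.7, 0.0, 5.0]
gripper_width: 17.0
```

```bash
python3 - <<'E'
from rel import *
rel((621,-41,36),295.3)
d=shot('wrist');cv2.imwrite('pics/w2.png',d['pixels'])
E
```

```text
clock 5.425 pos [623.4 -40.7  36.8] yawY -64.65 tilt z [ 0.001 -0.    -1.   ] w 17.048034235132246 F [-0.7  0.   5. ] j [ 0.19  0.58 -0.22  0.   -0.78  1.82]
tool delta cm [-0.23 -0.08  0.08] rz 0.001
```

View pics/w2.png

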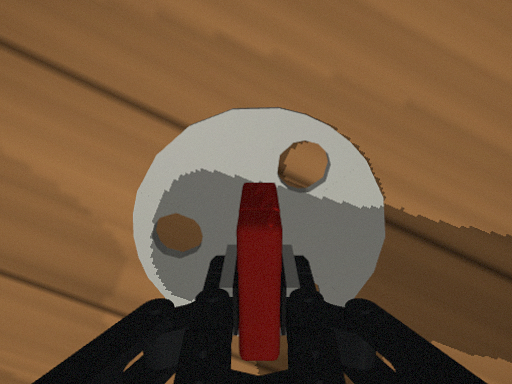

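The view shows both pads on the bar at about (230,290) and (287,290) with the plate flat. I lift it now.

Request:
{"method": "move_arm", "body": {
  "deltas": "0 0 -0.5 0 0 0;0 0 -1 0 0 0;0 0 -1.5 0 0 0;0 0 -2 0 0 0;0 0 -2 0 0 0;0 0 -2 0 0 0;0 0 -2 0 0 0;0 0 -2 0 0 0;0 0 -1 0 0 0;0 0 -0.5 0 0 0;0 0 0 0 0 0;0 0 0 0 0 0"
}}

```text
clock: 6.98
position: [622.6, -40.7, 180.4]
ee_rot: [0.976, 0.219, -0.001, -0.0]
contact_force: [0.3, 0.1, -3.8]
gripper_width: 17.1
```

```bash
python3 - <<'E'
from rel import *
from m import *
rel((545,225,180),282.6)
for n in ['wrist','scene','side']:
    d=shot(n);P=cloud(d);cv2.imwrite(f'pics/{n}3.png',d['pixels'])
    s=telemetry.read_state()
    c=s['position'][:2]
    m=(np.hypot(P[...,0]-c[0],P[...,1]-c[1])<90)&(P[...,2]>120)&(P[...,2]<172)
    hsv=cv2.cvtColor(d['pixels'],cv2.COLOR_BGR2HSV); m&=(hsv[...,1]<40)&(hsv[...,2]>70)
    q=P[m]
    A=np.c_[q[:,:2]-c,np.ones(len(q))];k=np.ones(len(q),bool)
    for _ in range(8):
        co=np.linalg.lstsq(A[k],q[k,2],rcond=None)[0];k=abs(A@co-q[:,2])<4
    print(n,len(q),k.sum(),'plane',co,cv2.minEnclosingCircle(q[k][:,:2].astype(np.float32)))
E
```

```text
clock 6.975 pos [622.6 -40.7 180.4] yawY -64.68 tilt z [-0.002 -0.    -1.   ] w 17.059063963402735 F [ 0.3  0.1 -3.8] j [ 0.19  0.42 -0.07 -0.   -1.08  1.82]
tool delta cm [  4.35 -27.33   0.05] rz 0.222
wrist 28871 28758 plane [-2.86991124e-03 -6.76211548e-04  1.52055109e+02] ((622.65966796875, -40.15143585205078), 72.1468276977539)
scene 1796 1777 plane [-2.88576956e-03 -1.13688102e-03  1.52035199e+02] ((621.3464965820312, -41.0078010559082), 72.54881286621094)
side 2248 2166 plane [ 6.20389716e-03 -3.61771483e-03  1.52239869e+02] ((620.2609252929688, -40.10385513305664), 73.24654388427734)
```

View pics/side3.png

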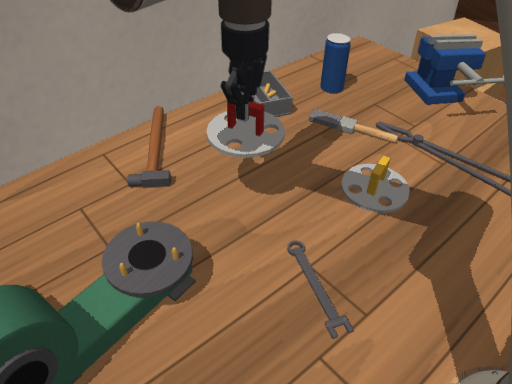

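The plate hangs level (slope under 0.4°), with its underside at about 144 mm, well above the 99 mm stud tips. I carry it across to the flange and turn it.

Request:
{"method": "move_arm", "body": {
  "deltas": "0.15 -1.0 0 0 0 0;0.35 -2.0 0 0 0 0;0.45 -3.0 0 0 0 0;0.5 -3.4 0 0 0 0;0.5 -3.4 0 0 0 0;0.5 -3.4 0 0 0 0;0.5 -3.4 0 0 0 0;0.5 -3.0 0 0 0 0;0.45 -2.2 0 0 0 0;0.3 -1.5 0 0 0 0;0.15 -1.0 0 0 0 0;0 0 0 0 0 0"
}}

```text
clock: 8.62
position: [545.5, 224.9, 181.3]
ee_rot: [0.976, 0.219, -0.0, 0.0]
contact_force: [-1.1, 0.6, -2.8]
gripper_width: 16.9
```

Request:
{"method": "move_arm", "body": {
  "deltas": "0 0 0 0 0 0.05;0 0 0 0 0 0.07;0 0 0 0 0 0.06;0 0 0 0 0 0.042;0 0 0 0 0 0;0 0 0 0 0 0"
}}

```text
clock: 9.38
position: [545.7, 224.2, 181.3]
ee_rot: [0.994, 0.11, -0.0, 0.0]
contact_force: [-0.4, 0.5, -2.7]
gripper_width: 17.4
```

```bash
cat > chk.py <<'E'
from rel import *
from m import *
def chk(tag,ztop):
    for n in ['wrist','scene','side']:
        d=shot(n);P=cloud(d);cv2.imwrite(f'pics/{n}{tag}.png',d['pixels']);np.savez(n+tag+'.npz',P=P,px=d['pixels'])
        s=telemetry.read_state(); c=s['position'][:2]
        m=(np.hypot(P[...,0]-c[0],P[...,1]-c[1])<85)&(abs(P[...,2]-ztop)<10)
        hsv=cv2.cvtColor(d['pixels'],cv2.COLOR_BGR2HSV); m&=(hsv[...,1]<45)&(hsv[...,2]>70)
        q=P[m]
        A=np.c_[q[:,:2]-c,np.ones(len(q))];k=np.ones(len(q),bool)
        for _ in range(8):
            co=np.linalg.lstsq(A[k],q[k,2],rcond=None)[0];k=abs(A@co-q[:,2])<3
        print(n,len(q),k.sum(),'plane',co.round(4),cv2.minEnclosingCircle(q[k][:,:2].astype(np.float32)))
E
python3 - <<'E'
from chk import *
rel((545.3,225,180),282.6)
chk('4',152)
E
```

```text
clock 9.375 pos [545.7 224.2 181.3] yawY -77.4 tilt z [-0. -0. -1.] w 17.40498245584522 F [-0.4  0.5 -2.7] j [ 0.66  0.37 -0.15  0.   -1.05  1.13]
tool delta cm [-0.02 -0.09  0.13] rz 0.0
wrist 29192 28924 plane [-1.200000e-03 -6.000000e-04  1.529683e+02] ((545.8419799804688, 224.89517211914062), 72.21552276611328)
scene 2431 2245 plane [-2.100000e-03 -3.600000e-03  1.529266e+02] ((544.2938842773438, 223.8225555419922), 71.6813735961914)
side 4368 4089 plane [7.000000e-04 2.700000e-03 1.532967e+02] ((543.920654296875, 224.29324340820312), 72.38909149169922)
```

View pics/wrist4.png

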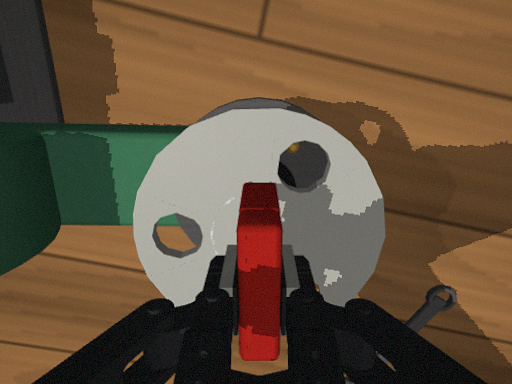

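View pics/side4.png

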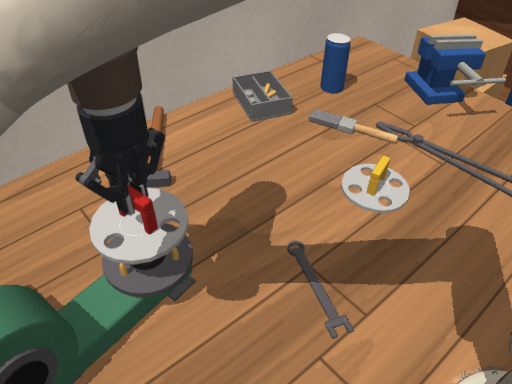

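Plate and flange centres agree within about 2 mm in both fixed views, against 9 mm of play. One stud tip shows inside a hole at (295,147) in the wrist view. I trim 1 mm and lower the plate to just above the tips.

Request:
{"method": "move_arm", "body": {
  "deltas": "0 -0.1 0.5 0 0 0;0 0 0.8 0 0 0;0 0 0.9 0 0 0;0 0 0.9 0 0 0;0 0 0.6 0 0 0;0 0 0.4 0 0 0;0 0 0 0 0 0"
}}

```text
clock: 10.4
position: [545.3, 225.6, 140.0]
ee_rot: [0.994, 0.11, -0.0, 0.0]
contact_force: [-0.6, -0.6, -4.2]
gripper_width: 17.0
```

```bash
python3 - <<'E'
from chk import *
rel((545.3,225,111),282.6)
chk('5',112)
a=cv2.imread('pics/side5.png')[180:300,80:210];b=cv2.imread('pics/scene5.png')[215:320,270:380];c=cv2.imread('pics/wrist5.png')[90:330,120:400]
r=lambda x:cv2.resize(x,(260,260),interpolation=2)
cv2.imwrite('pics/z5.png',np.hstack([r(a),r(b),r(c)]))
E
```

```text
clock 10.4 pos [545.3 225.6 140. ] yawY -77.38 tilt z [-0. -0. -1.] w 17.010640317199268 F [-0.6 -0.6 -4.2] j [ 0.67  0.41 -0.21  0.   -0.96  1.12]
tool delta cm [-0.01  0.06  2.9 ] rz 0.0
wrist 29127 28909 plane [-1.700000e-03 -1.000000e-03  1.117115e+02] ((545.4291381835938, 225.967529296875), 72.16020202636719)
scene 2269 2059 plane [-1.000000e-03 -1.800000e-03  1.119066e+02] ((544.313232421875, 225.13963317871094), 71.93679809570312)
side 4089 3827 plane [ 1.100000e-03 -2.100000e-03  1.126384e+02] ((543.6223754882812, 225.94357299804688), 72.63761901855469)
```

View pics/z5.png

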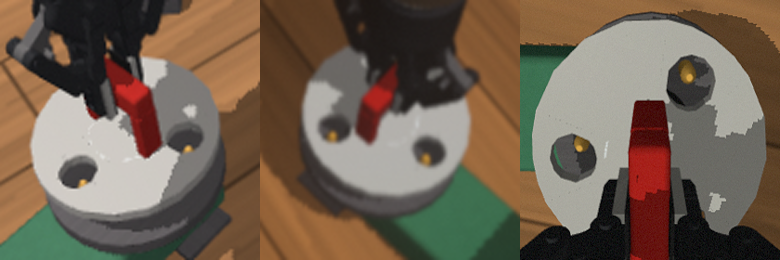

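In all three views the stud tips sit well inside the holes, so I keep lowering slowly.

Request:
{"method": "move_arm", "body": {
  "deltas": "0 0 0.3 0 0 0;0 0 0.3 0 0 0;0 0 0.3 0 0 0;0 0 0.3 0 0 0;0 0 0.3 0 0 0;0 0 0.3 0 0 0;0 0 0.3 0 0 0;0 0 0.2 0 0 0;0 0 0.15 0 0 0;0 0 0 0 0 0"
}}

```text
clock: 11.8
position: [545.3, 225.6, 115.7]
ee_rot: [0.994, 0.11, -0.0, 0.0]
contact_force: [0.7, -0.1, -3.4]
gripper_width: 16.9
```

Request:
{"method": "move_arm", "body": {
  "deltas": "0 0 0.08 0 0 0;0 0 0.07 0 0 0;0 0 0.05 0 0 0;0 0 0.05 0 0 0;0 0 0 0 0 0"
}}

```text
clock: 12.42
position: [545.3, 225.6, 113.3]
ee_rot: [0.994, 0.11, -0.0, 0.0]
contact_force: [-0.7, -0.4, -3.6]
gripper_width: 16.9
```

```bash
python3 - <<'E'
from chk import *
rel((545.3,225,111),282.6)
chk('6',84)
E
```

```text
clock 12.425 pos [545.3 225.6 113.3] yawY -77.38 tilt z [-0. -0. -1.] w 16.871427758805936 F [-0.7 -0.4 -3.6] j [ 0.67  0.43 -0.24  0.   -0.9   1.12]
tool delta cm [-0.02  0.06  0.23] rz 0.0
wrist 30147 28913 plane [-1.4000e-03 -6.0000e-04  8.4991e+01] ((545.5750732421875, 226.50367736816406), 72.2060317993164)
scene 2227 1951 plane [-2.80000e-03 -3.00000e-03  8.47163e+01] ((544.1080322265625, 225.16917419433594), 72.17174530029297)
side 3969 3634 plane [ 2.5000e-03 -3.9000e-03  8.5406e+01] ((543.114013671875, 226.1742706298828), 72.13864135742188)
```

The plate top is at about 85 mm and home is about 83, so there are about 2 mm left.

Request:
{"method": "move_arm", "body": {
  "deltas": "0 0 0.05 0 0 0;0 0 0.05 0 0 0;0 0 0.05 0 0 0;0 0 0 0 0 0"
}}

```text
clock: 13.08
position: [545.3, 225.7, 111.9]
ee_rot: [0.994, 0.11, -0.0, 0.0]
contact_force: [-0.3, 0.7, -2.9]
gripper_width: 16.9
```

Request:
{"method": "move_arm", "body": {
  "deltas": "0 0 0.04 0 0 0;0 0 0.04 0 0 0;0 0 0 0 0 0"
}}

```text
clock: 13.45
position: [545.4, 225.7, 111.8]
ee_rot: [0.994, 0.11, 0.0, -0.0]
contact_force: [-2.4, -0.4, 4.1]
gripper_width: 17.2
```

The force went from -3.5 to +4 N, so the plate is seated. I release it.

Request:
{"method": "move_arm", "body": {
  "deltas": "0 0 0 0 0 0;0 0 0 0 0 0;0 0 0 0 0 0;0 0 0 0 0 0;0 0 0 0 0 0;0 0 0 0 0 0",
  "grip": 6
}}

```text
clock: 14.2
position: [545.4, 225.7, 111.0]
ee_rot: [0.994, 0.11, 0.0, 0.0]
contact_force: [0.7, -0.7, 0.1]
gripper_width: 60.4
```

```bash
python3 - <<'E'
from chk import *
rel((545.3,225,111),282.6)
chk('7',83)
E
```

```text
clock 14.2 pos [545.4 225.7 111. ] yawY -77.38 tilt z [ 0.  0. -1.] w 60.41837902290379 F [ 0.7 -0.7  0.1] j [ 0.67  0.44 -0.24  0.   -0.9   1.12]
tool delta cm [-0.02  0.06 -0.  ] rz 0.0
wrist 31608 30106 plane [-3.00000e-04 -5.00000e-04  8.35426e+01] ((545.5460815429688, 226.28741455078125), 72.2794418334961)
scene 2148 1831 plane [ 1.30000e-03 -3.10000e-03  8.32884e+01] ((543.6884155273438, 225.31362915039062), 72.04730224609375)
side 3731 3385 plane [ 4.30000e-03 -4.40000e-03  8.40234e+01] ((543.5618896484375, 225.62632751464844), 72.79700469970703)
```

View pics/wrist7.png

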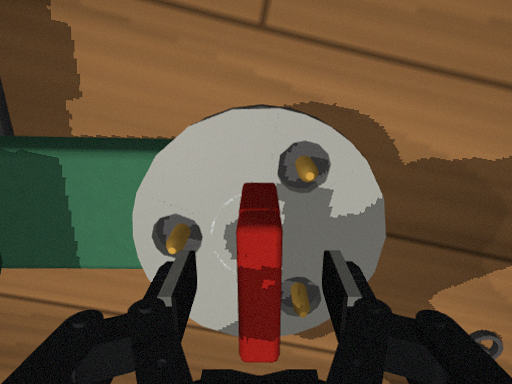

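All three studs stand up through the holes at (305,168), (177,240) and (300,298), the plate is flat, and the jaws are clear of the bar. I retreat straight up.

Request:
{"method": "move_arm", "body": {
  "deltas": "0 0 -0.6 0 0 0;0 0 -1 0 0 0;0 0 -1.5 0 0 0;0 0 -2 0 0 0;0 0 -2 0 0 0;0 0 -2 0 0 0;0 0 -2 0 0 0;0 0 -2 0 0 0;0 0 -1 0 0 0;0 0 0 0 0 0;0 0 0 0 0 0"
}}

```text
clock: 15.72
position: [544.9, 225.5, 251.2]
ee_rot: [0.994, 0.11, -0.001, 0.0]
contact_force: [0.4, 0.8, -0.1]
gripper_width: 60.1
```

```bash
python3 - <<'E'
from chk import *
rel((545.3,225,111),282.6)
chk('8',83)
for n in ['wrist','side','scene']:
    d=np.load(n+'8.npz');P=d['P']
    print(n,[s for s in studs(P,d['px'],(543.5,225.2))],bar(np.where(True,P-[0,0,75],P),d['px']))
E
```

```text
clock 15.725 pos [544.9 225.5 251.2] yawY -77.39 tilt z [-0.001 -0.001 -1.   ] w 60.12959450294939 F [ 0.4  0.8 -0.1] j [ 0.67  0.31 -0.05 -0.   -1.21  1.12]
tool delta cm [ 0.05  0.05 14.02] rz 0.0
wrist 13560 12716 plane [1.40000e-03 3.00000e-04 8.33892e+01] ((545.8348388671875, 226.51602172851562), 72.09681701660156)
scene 2743 2381 plane [ 1.00000e-04 -1.80000e-03  8.33297e+01] ((543.157958984375, 224.9168701171875), 72.68209075927734)
side 4213 3862 plane [ 2.90000e-03 -4.50000e-03  8.39364e+01] ((543.5112915039062, 225.71620178222656), 72.7250747680664)
wrist [(array([552.4, 227.8,  83.5]), np.int32(12561)), (array([591.9, 211.5,  95.1]), np.int32(113)), (array([538. , 270.2,  93.7]), np.int32(117)), (array([513.9, 193.9,  93.3]), np.int32(110))] (1612, (546.7342529296875, 226.53306579589844), (65.0122299194336, 16.780975341796875), 12.837563514709473, np.float64(66.20873991533325))
side [(array([535.9, 230.1,  84.6]), np.int32(4062))] (431, (541.9901733398438, 226.72720336914062), (65.7076416015625, 17.291397094726562), 12.061302185058594, np.float64(66.60889663335286))
scene [(array([547.6, 227.9,  84.4]), np.int32(2168)), (array([534.9, 270.7,  92.7]), np.int32(27))] (251, (544.142822265625, 224.7766571044922), (64.638671875, 18.6698055267334), 11.606725692749023, np.float64(66.16128829352397))
```

View pics/side8.png

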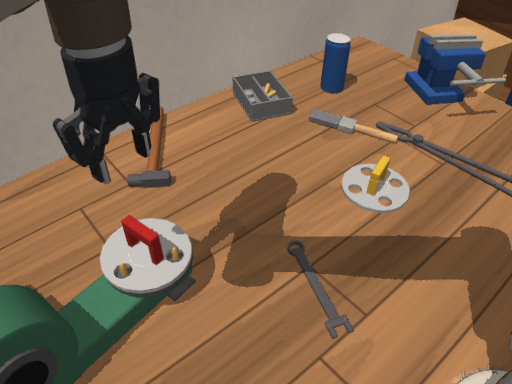

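View pics/wrist8.png

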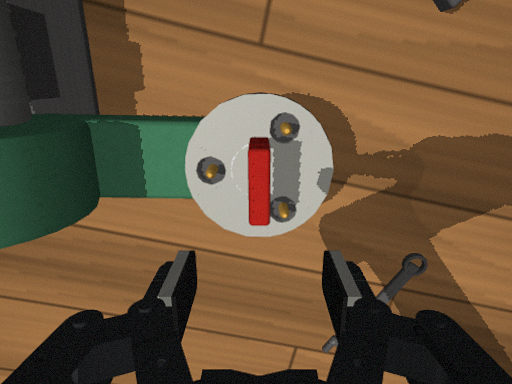

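The plate lies flat with its top at 83.3 mm. The studs are centred in the holes at (285,128), (211,171) and (284,210), the yellow cover has not moved, and the arm is clear.

```bash
python3 -c "
from bench import arm
print(arm.job_done())"
```

```text
the job is handed in; nothing more can be done
None
```

The three-hole cover is on the blower's flange, and I handed the job in at about 16 s of the 48 s allowed. I gripped the cover by its red handle, turned it about 12.7° clockwise and lowered it over the studs in small steps. I released it only after the force reading showed it was seated, changing from about -3.5 to +4 N.

**Last checks:**
- **Height:** the plate's top measures 83.3–83.9 mm in the three cameras, against 83 mm when home, and it is level to about 0.3°.
- **Fit:** all three studs show near the middle of their holes. The plate's centre agrees with the flange's to about 2 mm, and its yaw to about 1°.
- **Clear of the robot:** the gripper is about 140 mm above where it let go, with no contact force.
- **Four-hole cover:** it has not moved, judging by the side view before and after.

**Disagreements:** the cameras differed from each other by 2–3 mm, within their calibration and the 9 mm of play. The trained network could not tell the two covers apart, so I identified them by handle colour and holes.

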